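# Clamp a milk sample in the shaker's chuck

## Task

Take the orange-capped sample vial out of the rack and stand it in the open chuck on the white shaker, letting go of it there while the jaws are still open. Then turn the chuck's knurled sleeve clockwise (seen from above) fully home to its end stop, so that all three jaws hold the vial upright and it still stands on the seat. Leave the other vials standing in the rack and the reagent jar where it is.

Things in the scene. Friction and masses are not known exactly. Their poses are not given: they have to be found in the camera images.
- shaker: fixed white laboratory shaker, 170 x 150 mm and 50 mm high, with a steel chuck standing up in the middle of its deck. Origin: underside centre, on the chuck's vertical axis; its dark control panel faces its -x. A red line on the sleeve's side and upper rim stands at the shaker's +x at joint 0, and at the small green mark on the deck at the end stop
- chuck_seat (a point): centre of the flat rubber seat inside the chuck on which the vial stands, on the chuck's axis, 58 mm above the table. Opening above it: 42 mm bore inside the sleeve; between the yellow jaw pads 39 mm when fully open (joint 0). The three jaws stand on top of the chuck, 37 to 47 mm above this point, at 0, +120 and -120 deg about the axis from the shaker's +x
- sleeve_grip (a point): point on the chuck's axis at a good height to grip the sleeve from above, fingers astride the chuck: 86 mm above the table. The sleeve is a knurled steel ring, 60 mm outside diameter, from 60 to 94 mm above the table (10 to 44 mm above the deck). The jaws never reach out past the sleeve's outer diameter. A clamped vial stands up to 54 mm above this point
- sleeve (a joint): turn of the sleeve: 0 = jaws fully open, grows clockwise seen from above, 2.3 rad = end stop. Each jaw moves in 4.2 mm per rad; the sprung pads meet a vial at about 1.8 rad and then press with up to about 10 N each at the stop. Stiff (0.25 to 0.4 N m); it stays where it is left. It needs more than one grasp
- jaw_a: first steel jaw with a yellow pad, at the shaker's +x side of the chuck. Origin on the chuck's axis at the jaws' underside, 95 mm above the table as built, moving with the jaw
- jaw_b: second jaw, likewise, at +120 deg from the first
- jaw_c: third jaw, likewise, at -120 deg from the first
- rack: fixed white sample rack, 60 x 225 mm, 30 mm high, origin underside centre, a row of four round holes (29 mm wide, 20 mm deep, floor 10 mm above the table) along its y axis, 55 mm apart, at y = -82.5, -27.5, 27.5 and 82.5 mm. One vial stands in each
- vial_orange: the vial to clamp: cream body 24 mm in diameter, orange cap 26 mm in diameter; 82 mm high in all, the cap being the top 18 mm; 45 g. Origin: underside centre, z along it to the cap. Hold it by the cap, so that the fingers stay above the jaws when it stands on the seat
- vial_white: same vial with a white cap, stays in the rack
- vial_blue: same vial with a blue cap, stays in the rack
- vial_green: same vial with a green cap, stays in the rack
- reagent_jar: loose amber jar with a red cap, 56 mm in diameter, 100 mm high, stays where it is. Origin: underside centre
There are look-alikes about, which are no part of the job. What is shaped like the vial_orange but yellow is not meant.

How it is judged:
By the outcome, as a careful person would: the job done as asked, in the order asked, and still so for the second after the job is handed in, with the robot touching nothing.
It also fails if it takes over 58 s, if anything falls off the work surface, if the arm or the gripper's body presses on something with over 40 N, if the wrist force passes 120 N, or if a joint passes its speed limit or range.

## Robot

A 6-joint arm with a two-finger parallel gripper is mounted at the origin on the work surface. World frame = base frame: x ahead of the robot, y to its left, z up, the work surface at z = 0. Lengths are in mm, angles in degrees, forces in N, time in s.
With the tool pointing down it reaches from about 325 to 1000 mm from the base axis. Payload 5.1 kg.
Tool frame: the origin (TCP) lies midway between the tips of the shut fingers; the grasp point (between the pads) lies 19 mm behind it; z points along the fingers, y is the line along which they close (so a half turn about z gives the same grasp; the last joint's range is limited). The gripper opens to 85 mm and grips with 20 to 120 N. Pads are 22 mm wide; open, the fingers measure 114 mm over their backs; the gripper's body (76 mm by 85 mm) begins 54 mm behind the grasp point. The pads swing forward as they close: fully open they stand 13 mm farther back than shut.
Start: joints at [60.126, 7.093, 94.555, -0, 78.352, -4.733], TCP at [276.173, 588.399, 231.322] pointing down, gripper open.
Joint ranges: [-149.61, 149.61], [-58.7, 133.49], [1.44, 155.28], [-77.14, 257.14], [18.33, 153.61], [-166.67, 166.67]. Speed limits (degrees/s): [147.25, 147.25, 180, 180, 180, 180].

## Interface

Orientations are given as [roll, pitch, yaw] about the fixed x, y, z axes, in that order (R = Rz(yaw) Ry(pitch) Rx(roll)).
In Python, from plant import get_obs, read_camera, job_done gives the robot as it stands. The module is installed in compiled form; this text tells all that it offers.
- The arm moves only by the tool move_arm, never from a script. Its argument "deltas" is a list of rows, each a list of 7 numbers: the shift along the tool's x, y, z scaled (see below), then the turn, a rotation vector about the tool's x, y, z scaled (see below), then the closure, from -1 (fully open) to 1 (shut). A call has 1 to 10 rows; each row is the pose to reach, as a shift and turn from the pose commanded when the call began, along the tool's axes at that moment; what a row does not reach only later rows make up. The controller multiplies each number of a shift by 250 mm and each number of a turn by 1.5 rad. A row lasts 1/10 s, in which the tool goes at most 50 mm and 8.59 degrees, less where a joint would pass 70% of its speed; a pose out of reach is approached as far as the arm can. A call with a number of a shift or a turn outside -1 to 1 is refused whole. A call with a gripper value outside its range is refused whole. The fingers move at their own pace and stop on an object; "squeeze" is the grip in N (left out, the last holds). Time passes only in rows, so rows that repeat a pose let the fingers close. It gives the time, the measured TCP pose, the force, the opening and the grip force at its end, in the units of the state.
- get_obs(): the state, without advancing time (a new reading comes with each control period).
- read_camera(name): name is "side" or "top" or "wrist"; returns a dict with "color" (384x512x3 uint8, red, green, blue), "mtx" (3x3 intrinsics, pixels), "D" ([k1, k2, p1, p2, k3] as OpenCV has them; the pictures are not rectified), "R" (3x3) and "t" (3): a world point X has camera coordinates R X + t; the wrist camera has in their place "mount" (4x4, takes a point from camera to tool coordinates, whose origin is the TCP and whose axes are the flange's). Camera axes: x right, y down, z forward; pixel columns grow to the right and rows downward; lengths in mm; the calibration is good to about 2 mm. A picture is of the moment at which its call begins: read the wrist's pose just before it. There is no depth.
- job_done(): hands the job in; it is judged then, once.
The state is a dict: "t": time; "joint_pos": joint angles; "qvel": joint speeds; "joint_torque": joint torques, N m; "tcp_pos": TCP position; "orientation": TCP orientation; "ft_force": force on the tool from outside, world axes, zero at the start; "torque": the same for the moment, N m; "width": finger opening in mm; "finger_force": force on a finger pad.
Only numpy, scipy, OpenCV 4.12 (cv2) and the standard library are available. Lean on these libraries where they do the work, as an engineer would, in place of code of your own. Each camera call takes 0.05 s, during which the arm holds its last target. There are 200 camera calls.

## Working session

There is one attempt and no reset: what is moved stays moved. The work goes in short steps, Python scripts to look and compute and a tool call to move; the robot and the scene stay as the last step left them, time stands still between calls to the robot, and variables do not carry over. Pictures are saved under pics/ and viewed, at most 10 in all, crops included, and the job is handed in when it is done.

Besides the shell and the picture viewer there is one more tool, called after "Emit:" by a JSON object that holds its "api" and its "payload". move_arm: Moves the arm, as the interface text tells. Its arguments: {"type":"object","properties":{"deltas":{"type":"array"},"squeeze":{"type":"number"}},"required":["deltas"]}

```bash
mkdir -p pics
python3 - <<'E'
from plant import *
import cv2,numpy as np,pickle
o=get_obs();print({k:np.round(v,2) for k,v in o.items()})
d={}
for n in("side","top","wrist"):
    c=read_camera(n);d[n]=c
    print(n,{k:np.round(v,3).tolist() for k,v in c.items() if k!="color"})
pickle.dump((o,d),open("v0.pkl","wb"))
for n in d: cv2.imwrite(f"pics/{n}0.png",d[n]["color"][:,:,::-1])
cv2.imwrite("pics/st0.png",np.hstack([cv2.resize(d[n]["color"],(400,300))[:,:,::-1] for n in("top","side")]))
E
```

```text
{'t': np.float64(0.0), 'joint_pos': array([60.13,  7.13, 94.63,  0.  , 78.35, -4.74]), 'qvel': array([ 0.05, -0.09,  0.01,  0.  , -0.08,  0.  ]), 'joint_torque': array([ 0.000e+00, -4.236e+01, -3.655e+01,  0.000e+00,  1.000e-02,
        0.000e+00]), 'tcp_pos': array([275.87, 587.89, 230.06]), 'orientation': array([-1.7988e+02, -1.0000e-02,  1.5486e+02]), 'ft_force': array([ 0.11,  0.09, -0.26]), 'torque': array([0.02, 0.04, 0.  ]), 'finger_force': np.float64(0.0), 'width': np.float64(85.4)}
side {'mtx': [[486.188, 0.0, 264.341], [0.0, 486.188, 184.476], [0.0, 0.0, 1.0]], 'D': [-0.047, 0.0, 0.0, 0.0, 0.0], 'R': [[-0.952, -0.307, -0.014], [-0.23, 0.741, -0.631], [0.205, -0.597, -0.775]], 't': [564.207, 163.924, 1198.321]}
top {'mtx': [[491.77, 0.0, 247.088], [0.0, 491.77, 185.572], [0.0, 0.0, 1.0]], 'D': [-0.066, 0.0, 0.0, 0.0, 0.0], 'R': [[0.015, -1.0, -0.016], [-0.991, -0.013, -0.133], [0.132, 0.018, -0.991]], 't': [58.896, 582.063, 1301.414]}
wrist {'mtx': [[267.274, 0.0, 256.14], [0.0, 267.274, 189.716], [0.0, 0.0, 1.0]], 'D': [-0.057, 0.0, 0.0, 0.0, 0.0], 'mount': [[-0.001, -0.956, -0.294, 75.798], [1.0, -0.001, -0.0, -0.478], [0.0, -0.294, 0.956, -142.724], [0.0, 0.0, 0.0, 1.0]]}
```

View pics/top0.png

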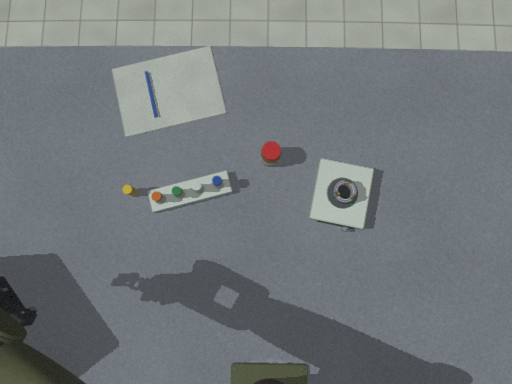

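View pics/side0.png

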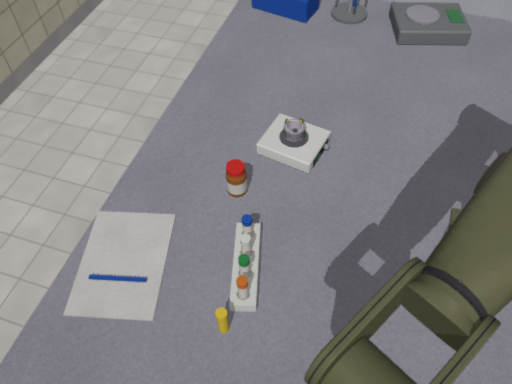

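Top view: the orange-capped candidates are the orange cap in the rack at top (157,197) / side (242,282) and the yellow look-alike standing alone at top (128,189) / side (222,315). The orange one fits, because it stands in the rack's end hole. The shaker is at top (343,193) with its panel towards the robot, and the jar is at (271,152).

```bash
cat > h.py <<'E'
import numpy as np,cv2,pickle
from scipy.spatial.transform import Rotation as Ro
def ext(c,o=None):
    """R,t world->cam"""
    if "R" in c: return np.array(c["R"]),np.array(c["t"])
    M=np.array(c["mount"]);Rt=Ro.from_euler("xyz",o["orientation"],degrees=True).as_matrix()
    Rw=Rt@M[:3,:3];p=Rt@M[:3,3]+o["tcp_pos"]
    return Rw.T,-Rw.T@p
def ray(c,uv,o=None):
    R,t=ext(c,o);n=cv2.undistortPoints(np.array([[uv]],float),c["mtx"],c["D"])[0,0]
    d=R.T@np.r_[n,1];return -R.T@t,d/np.linalg.norm(d)
def plane(c,uv,z,o=None):
    p,d=ray(c,uv,o);return p+d*(z-p[2])/d[2]
def tri(*rs):
    A=sum(np.eye(3)-np.outer(d,d) for p,d in rs);b=sum((np.eye(3)-np.outer(d,d))@p for p,d in rs)
    x=np.linalg.solve(A,b);return x,[np.linalg.norm((np.eye(3)-np.outer(d,d))@(x-p)) for p,d in rs]
def proj(c,X,o=None):
    R,t=ext(c,o);return cv2.projectPoints(np.array(X,float).reshape(-1,3),cv2.Rodrigues(R)[0],t,c["mtx"],c["D"])[0][:,0]
def blobs(c,lo,hi,amin=15,roi=None):
    m=cv2.inRange(cv2.cvtColor(c["color"],cv2.COLOR_RGB2HSV),lo,hi)
    if roi: 
        k=np.zeros_like(m);x0,y0,x1,y1=roi;k[y0:y1,x0:x1]=255;m&=k
    n,_,s,ce=cv2.connectedComponentsWithStats(m)
    return [(ce[i].round(1).tolist(),s[i].tolist()) for i in range(1,n) if s[i][4]>=amin]
E
python3 - <<'E'
from h import *
o,d=pickle.load(open("v0.pkl","rb"));T,S=d["top"],d["side"]
H={"orange":((5,150,120),(16,255,255)),"yellow":((20,150,100),(32,255,255)),"blue":((108,150,70),(125,255,255)),"green":((55,120,40),(90,255,255)),"red":((0,200,100),(4,255,255))}
for k,(a,b) in H.items():
    bt,bs=blobs(T,a,b,6),blobs(S,a,b,6);print(k,bt,bs)
    for x in bt[:4]:
        for y in bs[:4]:
            X,e=tri(ray(T,x[0]),ray(S,y[0]))
            if max(e)<6: print("   ",x[0],y[0],X.round(1),np.round(e,1))
for n,r in (("shaker",(300,150,385,235)),("rack",(140,165,240,220))):
    b=blobs(T,(0,0,120),(180,70,255),300,r);print(n,b)
    m=cv2.inRange(cv2.cvtColor(T["color"],cv2.COLOR_RGB2HSV),(0,0,130),(180,70,255));k=np.zeros_like(m);x0,y0,x1,y1=r;k[y0:y1,x0:x1]=1;m*=k
    q=cv2.minAreaRect(cv2.findNonZero(m));z=50 if n=="shaker" else 30
    P=np.array([plane(T,p,z) for p in cv2.boxPoints(q)]);print(P.round(1).tolist(),P.mean(0).round(1),[np.linalg.norm(P[i]-P[i-1]).round(1) for i in range(4)])
a=cv2.resize(T["color"][155:215,115:240],None,fx=4,fy=4);b=cv2.resize(T["color"][150:235,300:385],None,fx=3,fy=3)
c=cv2.resize(S["color"][105:180,245:345],None,fx=3,fy=3)
W=np.zeros((500,800,3),np.uint8);W[:240,:500]=a;W[:255,540:795]=b;W[260:485,:300]=c;W[258:498,320:640]=cv2.resize(d["wrist"]["color"],(320,240))
cv2.imwrite("pics/crop1.png",W[:,:,::-1])
E
```

```text
orange [([156.0, 196.1], [152, 192, 9, 9, 61])] [([234.2, 178.9], [227, 173, 16, 12, 101]), ([241.7, 281.7], [237, 276, 10, 13, 106])]
    [156.0, 196.1] [241.7, 281.7] [544.3 306.5  84.3] [0.4 0.4]
yellow [([127.1, 188.9], [123, 185, 9, 9, 60])] [([222.2, 319.5], [216, 308, 13, 25, 232])]
    [127.1, 188.9] [222.2, 319.5] [563.  391.2  57.3] [2.4 2.4]
blue [([147.7, 79.2], [147, 76, 3, 7, 9]), ([149.4, 86.7], [149, 84, 2, 6, 7]), ([151.5, 96.7], [150, 91, 4, 11, 14]), ([153.9, 108.9], [153, 103, 3, 13, 16]), ([216.6, 180.5], [213, 177, 8, 8, 51])] [([288.4, 7.7], [252, 0, 67, 22, 1002]), ([354.6, 2.8], [353, 0, 4, 7, 19]), ([246.6, 219.8], [242, 215, 10, 11, 92]), ([116.9, 277.8], [89, 275, 57, 6, 193])]
    [151.5, 96.7] [116.9, 277.8] [845.9 349.5   6.2] [5.1 5.1]
green [([176.2, 191.1], [173, 188, 8, 8, 46])] [([243.5, 259.9], [239, 255, 10, 11, 95])]
    [176.2, 191.1] [243.5, 259.9] [558.6 253.5  83.9] [0.6 0.6]
red [] [([230.5, 167.3], [227, 165, 7, 6, 15]), ([236.7, 167.6], [234, 164, 7, 8, 22]), ([242.1, 171.2], [241, 169, 3, 6, 8]), ([237.6, 173.7], [236, 171, 5, 6, 13])]
shaker [([339.1, 190.9], [300, 150, 85, 85, 5608])]
[[451.2, -76.2, 50.0], [679.6, -75.9, 50.0], [682.7, -305.8, 50.0], [454.0, -300.9, 50.0]] [ 566.9 -189.7   50. ] [np.float64(224.7), np.float64(228.3), np.float64(229.9), np.float64(228.8)]
rack [([188.4, 192.0], [140, 165, 100, 55, 4549])]
[[636.2, 366.0, 30.0], [639.4, 90.6, 30.0], [490.3, 88.0, 30.0], [486.2, 359.3, 30.0]] [563. 226.  30.] [np.float64(150.2), np.float64(275.4), np.float64(149.1), np.float64(271.4)]
```

View pics/crop1.png

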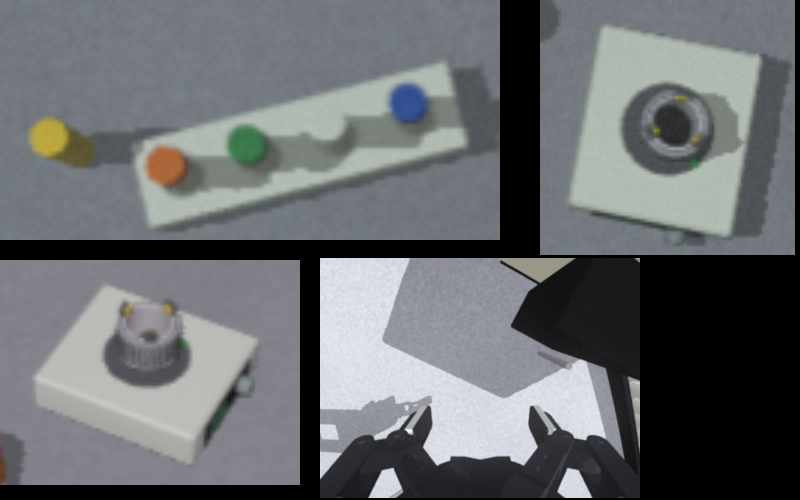

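Crop shows the orange cap sits in the rack's end hole next to green (55 mm from it, as built), at z≈84, which is right for the cap centre (83). The yellow one stands outside the rack. In the chuck all three yellow pads are visible and the bore is open.

```bash
cat >> h.py <<'E'
def go(o,pos,yaw=None):
    """shift & turn numbers from measured pose to pointing-down target"""
    R=Ro.from_euler("xyz",o["orientation"],degrees=True)
    Rn=Ro.from_euler("xyz",[180,0,yaw],degrees=True)
    return (R.inv().apply(np.array(pos)-o["tcp_pos"])/250).round(3).tolist(),((R.inv()*Rn).as_rotvec()/1.5).round(3).tolist()
E
python3 - <<'E'
from h import *
from plant import get_obs
o,d=pickle.load(open("v0.pkl","rb"));o=get_obs();T,S=d["top"],d["side"]
print(go(o,(420,440,231),105),go(o,(544.3,306.5,170),105))
# chuck: silver ring in top view & side view; yellow pads
for c,r in((T,(325,170,365,215)),(S,(270,105,330,150))): print(blobs(c,(15,90,60),(35,255,255),2,r),blobs(c,(55,80,40),(90,255,255),2,r))
print(plane(T,(345,191),97),plane(S,(295,127),97))
E
```

```text
([-0.773, -0.291, -0.002], [-0.001, 0.0, 0.58]) ([-1.45, -0.563, 0.242], [-0.001, 0.0, 0.58])
[([346.7, 182.4], [345, 182, 4, 2, 7]), ([338.4, 193.2], [338, 192, 2, 3, 5]), ([351.7, 195.7], [351, 195, 2, 2, 3])] [([350.5, 203.5], [349, 202, 4, 4, 8])]
[([287.2, 121.0], [286, 120, 3, 3, 6]), ([300.5, 121.0], [300, 120, 2, 3, 6])] [([305.5, 132.5], [305, 132, 2, 2, 4])]
[ 562.55159757 -188.91175444   97.        ] [ 560.32143889 -179.72506611   97.        ]
```

Emit:
{"api": "move_arm", "payload": {"deltas": [[-0.77,-0.29,0,0,0,0.58,-1],[-0.77,-0.29,0,0,0,0.58,-1],[-0.77,-0.29,0,0,0,0.58,-1],[-0.77,-0.29,0,0,0,0.58,-1],[-0.77,-0.29,0,0,0,0.58,-1],[-0.77,-0.29,0,0,0,0.58,-1],[-0.77,-0.29,0,0,0,0.58,-1]], "squeeze": 40}}

```text
t: 0.85
tcp_pos: [420.0, 440.3, 230.9]
orientation: [-180.0, 0.0, 105.0]
ft_force: [0.3, -0.3, -0.2]
width: 85.2
finger_force: 0.0
```

Run:
```python
from h import *
from plant import *
o=get_obs();c=read_camera("wrist");pickle.dump((o,c),open("w1.pkl","wb"))
print(o["tcp_pos"],o["orientation"]);print(go(o,(544.3,306.5,170),105),go(o,(544.3,306.5,120),105))
b=blobs(c,(5,150,100),(16,255,255),30);print(b)
for x in b: print(plane(c,x[0],85,o), proj(c,(544.3,306.5,84),o))
d=pickle.load(open("v0.pkl","rb"))[1]["top"]
P=np.array([plane(d,u,100) for u in((346.7,182.4),(338.4,193.2),(351.7,195.7))]);print(P.round(1),P.mean(0))
print("green",plane(d,(350.5,203.5),50))
```

```text
[419.96980279 440.28799715 230.89127178] [-1.79959335e+02  1.59352562e-02  1.04953738e+02]
([-0.645, 0.343, 0.244], [-0.0, 0.0, -0.001]) ([-0.645, 0.343, 0.444], [-0.0, 0.0, -0.001])
[([319.4, 298.1], [311, 287, 19, 23, 346])]
[540.66603466 304.58974806  85.        ] [[322.31739825 296.98586005]]
[[ 584.8 -193.   100. ]
 [ 556.2 -171.1  100. ]
 [ 550.1 -205.6  100. ]] [ 563.70265418 -189.94792702  100.        ]
green [ 534.74057857 -211.95196224   50.        ]
```

Emit:
{"api": "move_arm", "payload": {"deltas": [[-0.645,0.343,0.24,0,0,0,-1],[-0.645,0.343,0.24,0,0,0,-1],[-0.645,0.343,0.24,0,0,0,-1],[-0.645,0.343,0.24,0,0,0,-1],[-0.645,0.343,0.24,0,0,0,-1],[-0.645,0.343,0.24,0,0,0,-1]]}}

```text
t: 1.5
tcp_pos: [544.0, 307.2, 170.6]
orientation: [-179.9, -0.0, 105.0]
ft_force: [-0.4, -0.5, 0.8]
width: 85.6
finger_force: 0.0
```

Run:
```python
from h import *
from plant import *
o=get_obs();c=read_camera("wrist");pickle.dump((o,c),open("w2.pkl","wb"))
print(o["tcp_pos"],o["orientation"])
b=blobs(c,(3,150,90),(16,255,255),30);print(b,proj(c,(544.3,306.5,84),o))
o1,c1=pickle.load(open("w1.pkl","rb"))
T=pickle.load(open("v0.pkl","rb"))[1]["top"]
for x in b: print(plane(c,x[0],87,o),tri(ray(c,x[0],o),ray(c1,(319.4,298.1),o1)),tri(ray(c,x[0],o),ray(T,(156,196.1))))
print(go(o,(544,306,65),105))
cv2.imwrite("pics/w2.png",c["color"][:,:,::-1])
```

```text
[544.0419697  307.2201869  170.58206264] [-1.79910389e+02 -1.20634939e-02  1.05045999e+02]
[([253.5, 197.5], [241, 182, 26, 31, 640])] [[257.54012984 195.41182484]]
[541.05517104 304.6203013   87.        ] (array([541.34637805, 303.51422305,  83.55727429]), [np.float64(0.042051201277194666), np.float64(0.042051201277006345)]) (array([542.09767235, 305.39826186,  89.70189737]), [np.float64(1.2481407420423323), np.float64(1.2481407420422599)])
([-0.005, -0.001, 0.422], [-0.001, -0.0, 0.001])
```

View pics/w2.png

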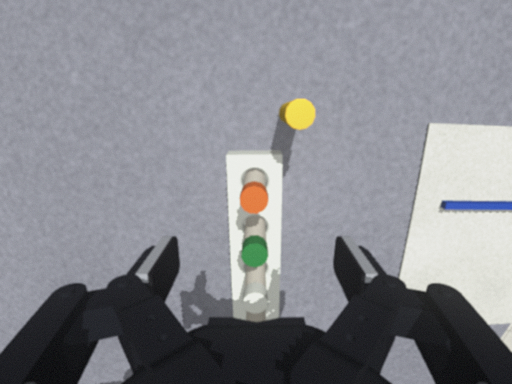

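Wrist view: the orange cap at (254,198) lies midway between the open fingers (columns 160 and 352), with green at (255,250) behind it. The yellow look-alike is at (300,114), outside the rack. Descending.

Emit:
{"api": "move_arm", "payload": {"deltas": [[-0.006,-0.007,0.2,0,0,0,-1],[-0.006,-0.007,0.3,0,0,0,-1],[-0.006,-0.007,0.38,0,0,0,-1],[-0.006,-0.007,0.422,0,0,0,-1],[-0.006,-0.007,0.422,0,0,0,-1],[-0.006,-0.007,0.422,0,0,0,1],[-0.006,-0.007,0.422,0,0,0,1],[-0.006,-0.007,0.422,0,0,0,1],[-0.006,-0.007,0.422,0,0,0,1],[-0.006,-0.007,0.422,0,0,0,1]], "squeeze": 30}}

```text
t: 2.55
tcp_pos: [543.4, 305.7, 66.9]
orientation: [179.9, -0.0, 105.0]
ft_force: [-1.3, 0.5, 3.9]
width: 23.8
finger_force: 29.3
```

Emit:
{"api": "move_arm", "payload": {"deltas": [[0,0,0,0,0,0,1],[0,0,0,0,0,0,1],[0,0,0,0,0,0,1],[0,0,0,0,0,0,1],[0,0,0,0,0,0,1]]}}

```text
t: 3.05
tcp_pos: [543.5, 305.8, 66.9]
orientation: [179.9, -0.0, 105.0]
ft_force: [-1.1, -0.9, 3.8]
width: 23.6
finger_force: 29.5
```

Run:
```python
from h import *
from plant import *
w=read_camera("wrist")["color"];s=read_camera("side")["color"]
W=np.hstack([cv2.resize(w[150:384,100:412],(400,300)),cv2.resize(s[210:330,165:325],(400,300))])
cv2.imwrite("pics/g1.png",W[:,:,::-1])
```

```text
(no output)
```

View pics/g1.png

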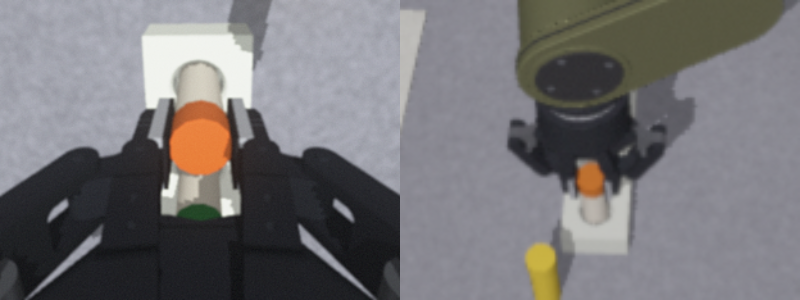

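The wrist half shows the orange cap centred between the pads, and the side half shows the vial upright with the fingers on the cap. Lifting.

Emit:
{"api": "move_arm", "payload": {"deltas": [[0,0,-0.1,0,0,0,1],[0,0,-0.2,0,0,0,1],[0,0,-0.4,0,0,0,1],[0,0,-0.6,0,0,0,1],[0,0,-0.6,0,0,0,1]]}}

```text
t: 3.65
tcp_pos: [546.9, 307.3, 225.3]
orientation: [179.1, -0.1, 105.0]
ft_force: [0.6, -0.1, 1.4]
width: 23.9
finger_force: 30.0
```

Run:
```python
from h import *
from plant import *
o=get_obs();print(o["tcp_pos"],o["width"],o["finger_force"],o["ft_force"]);print(go(o,(555,90,217),105))
```

```text
[546.90813037 307.33918185 225.30265233] 23.857192829661788 29.965217113494873 [ 0.56324664 -0.11583558  1.39759764]
([-0.848, -0.194, 0.028], [0.01, -0.002, 0.0])
```

Emit:
{"api": "move_arm", "payload": {"deltas": [[-0.2,-0.045,0,0,0,0,1],[-0.4,-0.09,0,0,0,0,1],[-0.6,-0.135,0,0,0,0,1],[-0.8,-0.18,0,0,0,0,1],[-0.97,-0.22,0,0,0,0,1]]}}

```text
t: 4.15
tcp_pos: [552.0, 55.1, 214.7]
orientation: [-180.0, -0.0, 105.0]
ft_force: [0.0, 0.2, -0.9]
width: 23.7
finger_force: 30.0
```

Run:
```python
from h import *
from plant import *
o=get_obs();print(o["tcp_pos"],o["orientation"],o["width"]);print(go(o,(563.7,-110,217),105))
```

```text
[551.96588122  55.0925414  214.6940356 ] [-1.79952725e+02 -5.38028805e-03  1.05019848e+02] 23.741211915988362
([-0.65, -0.126, -0.009], [-0.001, -0.0, 0.0])
```

Emit:
{"api": "move_arm", "payload": {"deltas": [[-0.2,-0.03,0,0,0,0,1],[-0.4,-0.06,0,0,0,0,1],[-0.6,-0.09,0,0,0,0,1],[-0.8,-0.14,0,0,0,0,1],[-0.98,-0.19,0,0,0,0,1],[-0.98,-0.19,0,0,0,0,1]]}}

```text
t: 4.75
tcp_pos: [569.3, -197.2, 214.5]
orientation: [-179.9, 0.1, 104.6]
ft_force: [0.0, 0.2, -0.4]
width: 23.7
finger_force: 29.9
```

Run:
```python
from h import *
from plant import *
o=get_obs();c=read_camera("wrist");pickle.dump((o,c),open("w3.pkl","wb"));print(o["tcp_pos"],o["orientation"])
print(proj(c,(563,-190,94),o),go(o,(582,-280,217),105))
```

```text
[ 569.26318288 -197.15425516  214.45124137] [-1.79899918e+02  5.17746348e-02  1.04637279e+02]
[[253.1942939 176.1243742]] ([-0.334, -0.034, -0.01], [-0.001, 0.001, -0.004])
```

Emit:
{"api": "move_arm", "payload": {"deltas": [[-0.2,-0.02,0,0,0,0,1],[-0.26,-0.03,0,0,0,0,1],[-0.26,-0.03,0,0,0,0,1]]}}

```text
t: 5.1
tcp_pos: [579.7, -257.2, 214.9]
orientation: [-180.0, -0.1, 104.9]
ft_force: [-0.3, 0.8, 0.1]
width: 23.7
finger_force: 29.9
```

Run:
```python
from h import *
from plant import *
o=get_obs();c=read_camera("wrist");pickle.dump((o,c),open("w4.pkl","wb"));print(o["tcp_pos"],o["orientation"])
V=[pickle.load(open(f"w{i}.pkl","rb")) for i in(3,4)]
ims=[]
for o,c in V:
    u,v=proj(c,(563,-190,94),o)[0].astype(int);print(u,v)
    r=(u-70,v-65,u+70,v+75)
    print(blobs(c,(18,90,60),(35,255,255),4,r),"red",blobs(c,(0,120,60),(6,255,255),3,r),blobs(c,(172,120,60),(180,255,255),3,r),"gr",blobs(c,(50,80,40),(90,255,255),3,r))
    ims.append(cv2.resize(c["color"][max(0,v-70):v+80,u-70:u+70],(400,430)))
cv2.imwrite("pics/ch1.png",np.hstack(ims)[:,:,::-1])
```

```text
[ 579.71771004 -257.17233281  214.92207774] [-1.79957573e+02 -5.22710849e-02  1.04928897e+02]
253 176
[([249.4, 159.5], [244, 158, 12, 4, 43]), ([270.6, 188.1], [268, 184, 7, 10, 38]), ([234.1, 190.7], [230, 187, 8, 9, 43])] red [] [] gr [([221.1, 181.2], [220, 179, 3, 5, 12])]
258 114
[([254.8, 92.9], [250, 91, 11, 5, 48]), ([276.9, 126.1], [274, 122, 7, 10, 43]), ([238.3, 129.1], [235, 125, 8, 10, 41])] red [] [] gr [([224.9, 128.7], [222, 126, 6, 7, 31])]
```

View pics/ch1.png

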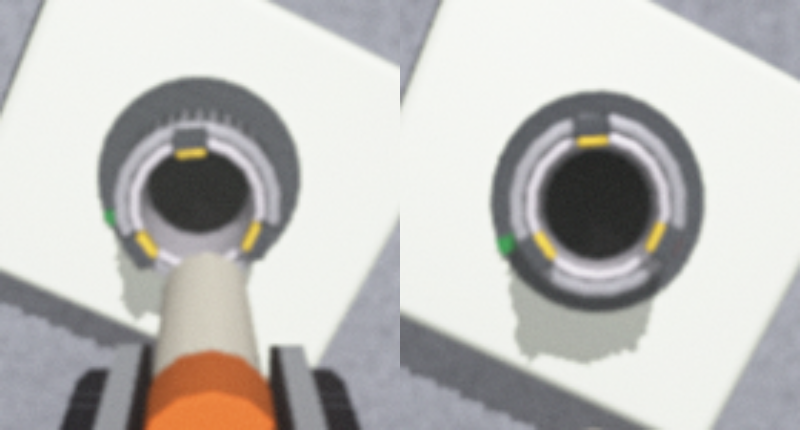

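Both views show the chuck open: jaw pads at about (255,93), (277,126) and (238,129) in the second view, and the green mark at (225,129). The held vial hangs straight.

Run:
```python
from h import *
V=[pickle.load(open(f"w{i}.pkl","rb")) for i in(3,4)]
T=pickle.load(open("v0.pkl","rb"))[1]["top"]
A=[(249.4,159.5),(270.6,188.1),(234.1,190.7)];B=[(254.8,92.9),(276.9,126.1),(238.3,129.1)];C=[(338.4,193.2),(346.7,182.4),(351.7,195.7)]
P=[]
for a,b,t in zip(A,B,C):
    x,e=tri(ray(V[0][1],a,V[0][0]),ray(V[1][1],b,V[1][0]));y,f=tri(ray(V[0][1],a,V[0][0]),ray(V[1][1],b,V[1][0]),ray(T,t))
    print(x.round(1),np.round(e,2),y.round(1),np.round(f,1));P.append(x)
print(np.mean(P,0))
Q=[]
for (o,c),uv in zip(V,(A,B)):
    p=np.array([plane(c,u,103,o) for u in uv]);
    # circumcentre
    M=2*(p[1:,:2]-p[0,:2]);b=(p[1:,:2]**2).sum(1)-(p[0,:2]**2).sum();ce=np.linalg.solve(M,b);print(ce,np.linalg.norm(p[:,:2]-ce,axis=1),np.degrees(np.arctan2(*(p[:,:2]-ce).T[::-1])))
o=V[1][0];print("green",[plane(c,u,50,o) for (o,c),u in zip(V,((221.1,181.2),(224.9,128.7)))])
print(go(o,(563.5,-190,214),105))
# vial hanging: cap in wrist
o,c=V[1];print(blobs(c,(3,150,90),(16,255,255),200))
```

```text
[ 554.8 -172.4  104.6] [0.05 0.05] [ 555.2 -171.9  103.1] [0.8 0.6 1.4]
[ 582.4 -195.6  102. ] [0.09 0.09] [ 583.1 -194.6  101.8] [1.1 1.3 2.4]
[ 547.9 -207.6  101.2] [0.07 0.07] [ 548.5 -205.9  106.2] [0.6 1.3 1.7]
[ 561.69156387 -191.8762404   102.57407624]
[ 561.96750559 -192.06203826] [20.59711134 20.59711134 20.59711134] [ 110.07029862   -8.95485103 -133.27807418]
[ 561.75252532 -191.87873739] [20.74290401 20.74290401 20.74290401] [ 109.78233348  -10.16509848 -131.30410943]
green [array([ 529.78458292, -216.6184232 ,   50.        ]), array([ 530.93357651, -215.55986287,   50.        ])]
([0.276, 0.007, 0.004], [-0.0, -0.001, -0.001])
[([255.9, 257.7], [232, 229, 49, 57, 2257])]
```

Emit:
{"api": "move_arm", "payload": {"deltas": [[0.15,0.005,0,0,0,0,1],[0.272,0.005,0,0,0,0,1],[0.272,0.005,0,0,0,0,1],[0.272,0.005,0,0,0,0,1],[0.272,0.005,0,0,0,0,1]]}}

```text
t: 5.65
tcp_pos: [563.6, -190.1, 216.0]
orientation: [180.0, 0.0, 105.1]
ft_force: [0.1, -0.0, -0.8]
width: 24.0
finger_force: 29.9
```

Run:
```python
from h import *
from plant import *
o=get_obs();print(o["tcp_pos"],o["orientation"],go(o,(562.7,-191,118),105))
s=read_camera("side");t=read_camera("top")
b=blobs(s,(3,150,90),(16,255,255),60,(240,60,350,160));q=blobs(t,(3,150,90),(16,255,255),20,(300,150,385,235));print(b,q)
for x in b: print(plane(s,x[0],o["tcp_pos"][2]+19,o))
```

```text
[ 563.56916537 -190.14285851  215.9585747 ] [1.79986632e+02 1.92924644e-02 1.05061024e+02] ([-0.002, -0.004, 0.392], [0.0, 0.0, 0.001])
[([295.2, 86.4], [291, 82, 9, 10, 80])] []
[ 565.98020386 -184.5419173   234.9585747 ]
```

Emit:
{"api": "move_arm", "payload": {"deltas": [[-0.002,-0.004,0.12,0,0,0,1],[-0.002,-0.004,0.2,0,0,0,1],[-0.002,-0.004,0.26,0,0,0,1],[-0.002,-0.004,0.31,0,0,0,1],[-0.002,-0.004,0.35,0,0,0,1],[-0.002,-0.004,0.38,0,0,0,1],[-0.002,-0.004,0.39,0,0,0,1],[-0.002,-0.004,0.39,0,0,0,1],[-0.002,-0.004,0.39,0,0,0,1]]}}

```text
t: 6.65
tcp_pos: [563.0, -191.5, 119.1]
orientation: [179.9, 0.0, 105.0]
ft_force: [-0.9, -0.0, -0.5]
width: 23.9
finger_force: 29.9
```

Run:
```python
from h import *
from plant import *
o=get_obs();print(o["tcp_pos"],o["ft_force"])
s=read_camera("side");w=read_camera("wrist")
W=np.hstack([cv2.resize(s["color"][70:160,240:360],(400,300)),cv2.resize(w["color"][150:384,100:412],(400,300))])
cv2.imwrite("pics/p1.png",W[:,:,::-1])
```

```text
[ 563.04919518 -191.50114816  119.12320914] [-0.91144019 -0.0222589  -0.52379536]
```

View pics/p1.png

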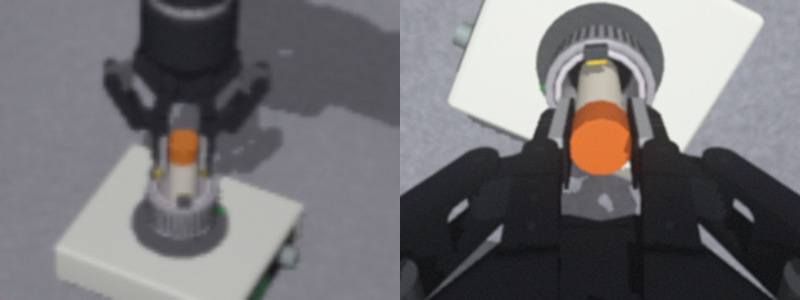

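Both halves show the vial inside the chuck, centred between the jaws, with the fingers above them. Lowering to contact.

Emit:
{"api": "move_arm", "payload": {"deltas": [[0,0,0.004,0,0,0,1],[0,0,0.008,0,0,0,1],[0,0,0.011,0,0,0,1],[0,0,0.011,0,0,0,1]]}}

```text
t: 7.15
tcp_pos: [562.4, -191.3, 115.4]
orientation: [-180.0, -0.0, 105.0]
ft_force: [-0.0, 0.6, -0.6]
width: 23.6
finger_force: 29.9
```

Emit:
{"api": "move_arm", "payload": {"deltas": [[0,0,0.003,0,0,0,1],[0,0,0.006,0,0,0,1],[0,0,0.006,0,0,0,1]]}}

```text
t: 7.45
tcp_pos: [562.8, -191.6, 114.8]
orientation: [180.0, 0.0, 105.0]
ft_force: [-1.7, -0.6, 4.2]
width: 23.8
finger_force: 30.3
```

Emit:
{"api": "move_arm", "payload": {"deltas": [[0,0,0,0,0,0,0.3],[0,0,0,0,0,0,0],[0,0,0,0,0,0,-0.4],[0,0,0,0,0,0,-1],[0,0,0,0,0,0,-1],[0,0,0,0,0,0,-1],[0,0,-0.1,0,0,0,-1],[0,0,-0.25,0,0,0,-1],[0,0,-0.4,0,0,0,-1],[0,0,-0.4,0,0,0,-1]]}}

```text
t: 8.45
tcp_pos: [565.8, -192.7, 221.6]
orientation: [179.5, 0.4, 105.0]
ft_force: [-0.4, 0.3, 1.6]
width: 85.6
finger_force: 0.0
```

Run:
```python
from h import *
from plant import *
o=get_obs();print(o["tcp_pos"],o["orientation"],o["joint_pos"].round(1),o["width"])
c=read_camera("wrist");s=read_camera("side");pickle.dump((o,c,s),open("w5.pkl","wb"))
b=blobs(c,(3,150,90),(16,255,255),100);q=blobs(s,(3,150,90),(16,255,255),50,(240,60,350,160));print(b,q)
r=[ray(c,b[0][0],o),ray(s,q[0][0])];print(tri(*r));print(plane(c,b[0][0],136,o))
cv2.imwrite("pics/v5.png",np.hstack([cv2.resize(c["color"][120:270,156:356],(400,300)),cv2.resize(s["color"][85:160,250:350],(400,300))])[:,:,::-1])
```

```text
[ 565.7869221  -192.72998349  221.60034606] [179.45342826   0.43805814 105.01093245] [-24.    0.5 102.4   0.   76.4 -39. ] 85.61922556915447
[([383.2, 8.7], [377, 0, 15, 24, 169]), ([250.6, 192.2], [237, 177, 28, 30, 657])] [([294.9, 115.2], [291, 111, 9, 10, 69])]
(array([557.83384797, -73.31659486, 249.8642363 ]), [np.float64(23.251937869899276), np.float64(23.251937869899084)])
[620.98318374 -23.33440995 136.        ]
```

View pics/v5.png

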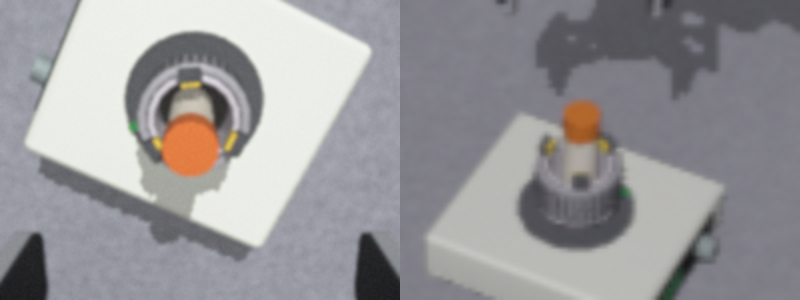

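The vial now stands free and upright on the seat in the open chuck: cap at about (190,145) in the left crop and (582,120) in the right, jaws open around it. Next, pre-turning the wrist for the sleeve grasp.

Emit:
{"api": "move_arm", "payload": {"deltas": [[0,0,0,0,0,-0.1,-1],[0,0,0,0,0,-0.2,-1],[0,0,0,0,0,-0.3,-1],[0,0,0,0,0,-0.4,-1],[0,0,0,0,0,-0.5,-1],[0,0,0,0,0,-0.6,-1],[0,0,0,0,0,-0.7,-1],[0,0,0,0,0,-0.7,-1],[0,0,0,0,0,-0.7,-1],[0,0,0,0,0,-0.7,-1]]}}

```text
t: 9.55
tcp_pos: [562.2, -191.2, 213.2]
orientation: [180.0, -0.1, 165.1]
ft_force: [0.7, -0.3, -1.0]
width: 85.0
finger_force: 0.0
```

Run:
```python
from h import *
from plant import *
o=get_obs();print(o["tcp_pos"],o["orientation"],o["joint_pos"].round(1))
c=read_camera("wrist");pickle.dump((o,c),open("w6.pkl","wb"));s=pickle.load(open("w5.pkl","rb"))[2]
b=[x for x in blobs(c,(3,150,90),(16,255,255),300) if x[0][1]>100];print(b,tri(ray(c,b[0][0],o),ray(s,(294.9,115.2))))
p6=plane(c,b[0][0],136,o);o5,c5,_=pickle.load(open("w5.pkl","rb"));p5=plane(c5,(250.6,192.2),136,o5);print(p5,p6)
y=blobs(c,(18,90,60),(35,255,255),4,(180,100,340,280));print(y,[plane(c,x[0],103,o).round(1) for x in y])
for z in(110,71):print(go(o,(562.7,-191,z),165))
```

```text
[ 562.16767027 -191.20897785  213.15151114] [ 1.79989864e+02 -8.15291818e-02  1.65051852e+02] [-24.    0.8 102.9  -0.   76.3 -99. ]
[([254.1, 196.9], [240, 182, 29, 31, 702])] (array([ 564.27206488, -193.84934313,  126.67775292]), [np.float64(1.4353022493425491), np.float64(1.4353022493425946)])
[ 560.24940921 -192.2059828   136.        ] [ 559.76756969 -192.83449572  136.        ]
[([272.8, 176.0], [269, 172, 9, 9, 43]), ([237.4, 178.1], [234, 174, 7, 10, 38])] [array([ 554.4, -172.8,  103. ]), array([ 547.5, -206.7,  103. ])]
([-0.002, 0.001, 0.413], [0.0, -0.001, 0.001])
([-0.003, 0.001, 0.569], [0.0, -0.001, 0.001])
```

Emit:
{"api": "move_arm", "payload": {"deltas": [[0,0,0.15,0,0,0,-1],[0,0,0.3,0,0,0,-1],[0,0,0.4,0,0,0,-1],[0,0,0.48,0,0,0,-1],[0,0,0.53,0,0,0,-1],[0,0,0.555,0,0,0,-1],[0,0,0.563,0,0,0,-1],[0,0,0.563,0,0,0,-1],[0,0,0.563,0,0,0,-1]]}}

```text
t: 10.5
tcp_pos: [563.4, -191.7, 74.7]
orientation: [-180.0, 0.1, 165.2]
ft_force: [0.6, 0.6, -0.5]
width: 85.4
finger_force: 0.0
```

Emit:
{"api": "move_arm", "payload": {"deltas": [[0,0,0,0,0,0,1],[0,0,0,0,0,0,1],[0,0,0,0,0,0,1],[0,0,0,0,0,0,1],[0,0,0,0,0,0,1],[0,0,0,0,0,0,1]], "squeeze": 60}}

```text
t: 11.1
tcp_pos: [563.0, -191.7, 75.0]
orientation: [-180.0, 0.1, 165.2]
ft_force: [-2.2, -0.2, 5.3]
width: 58.1
finger_force: 63.3
```

Emit:
{"api": "move_arm", "payload": {"deltas": [[0,0,0,0,0,0,-0.2],[0,0,0,0,0,0,-0.6],[0,0,0.006,0,0,0,-0.6],[0,0,0.014,0,0,0,-0.6],[0,0,0.014,0,0,0,-0.6],[0,0,0.014,0,0,0,1],[0,0,0.014,0,0,0,1],[0,0,0.014,0,0,0,1],[0,0,0.014,0,0,0,1],[0,0,0.014,0,0,0,1]], "squeeze": 70}}

```text
t: 12.1
tcp_pos: [562.3, -191.6, 70.3]
orientation: [-180.0, -0.0, 165.2]
ft_force: [-4.3, -0.4, 5.8]
width: 58.0
finger_force: 74.6
```

Emit:
{"api": "move_arm", "payload": {"deltas": [[0,0,0,0,0,0.05,1],[0,0,0,0,0,0.1,1],[0,0,0,0,0,0.15,1],[0,0,0,0,0,0.2,1],[0,0,0,0,0,0.2,1]]}}

```text
t: 12.6
tcp_pos: [562.3, -191.4, 70.3]
orientation: [-180.0, -0.0, 147.9]
ft_force: [-3.3, 0.2, 4.9]
width: 58.6
finger_force: 74.7
```

Run:
```python
from h import *
from plant import *
o=get_obs();print({k:np.round(v,1) for k,v in o.items()})
c=read_camera("wrist");s=read_camera("side");t=read_camera("top");pickle.dump((o,c,s,t),open("w7.pkl","wb"))
print("pads",blobs(c,(18,90,60),(35,255,255),4,(180,60,340,280)),"red",blobs(s,(0,120,80),(4,255,255),2,(260,100,330,150)),blobs(s,(174,120,80),(180,255,255),2,(260,100,330,150)))
W=np.hstack([cv2.resize(c["color"][80:290,116:396],(400,300)),cv2.resize(s["color"][85:160,250:350],(400,300))])
cv2.imwrite("pics/r7.png",W[:,:,::-1])
```

```text
{'t': np.float64(12.6), 'joint_pos': array([-24. ,   8.9, 109. ,  -0. ,  62.1, -81.9]), 'qvel': array([-0. ,  0. , -0. ,  0.2,  0. , -2. ]), 'joint_torque': array([  0.9, -36.9, -31.7,   0.4,  -1. ,  -0. ]), 'tcp_pos': array([ 562.3, -191.4,   70.3]), 'orientation': array([-180. ,   -0. ,  147.9]), 'ft_force': array([-3.3,  0.2,  4.9]), 'torque': array([-0.2,  0.8, -0.2]), 'finger_force': np.float64(74.7), 'width': np.float64(58.6)}
pads [([281.3, 243.6], [273, 232, 20, 20, 134]), ([216.2, 263.9], [212, 252, 10, 25, 165])] red [] []
```

View pics/r7.png

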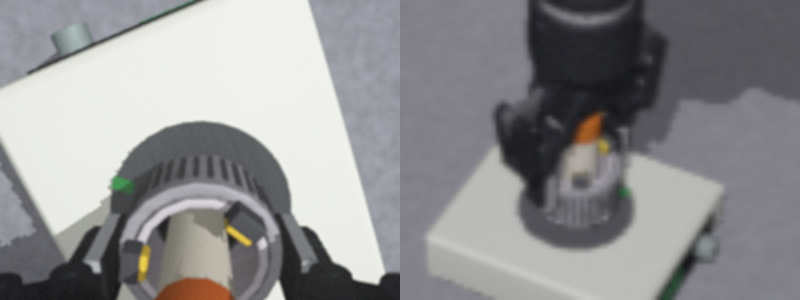

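Left half: the pads grip the sleeve symmetrically, with the vial free between the fingers and the jaws still apart. Right half: the vial is upright. Torque shows the sleeve resisting, so I keep turning.

Emit:
{"api": "move_arm", "payload": {"deltas": [[0,0,0,0,0,0.08,1],[0,0,0,0,0,0.16,1],[0,0,0,0,0,0.24,1],[0,0,0,0,0,0.32,1],[0,0,0,0,0,0.4,1],[0,0,0,0,0,0.48,1],[0,0,0,0,0,0.56,1],[0,0,0,0,0,0.64,1],[0,0,0,0,0,0.7,1],[0,0,0,0,0,0.7,1]]}}

```text
t: 13.75
tcp_pos: [562.8, -191.2, 70.3]
orientation: [180.0, -0.0, 87.8]
ft_force: [-2.0, 0.9, 5.0]
width: 58.3
finger_force: 74.7
```

Run:
```python
from h import *
from plant import *
o=get_obs();print({k:np.round(v,1) for k,v in o.items() if k in("joint_pos","torque","ft_force","orientation","tcp_pos","width")})
c=read_camera("wrist");s=read_camera("side");pickle.dump((o,c,s),open("w8.pkl","wb"))
def rad(c,o):
    for x in blobs(c,(18,90,60),(35,255,255),4,(150,60,360,320)):
        p=plane(c,x[0],102,o)[:2]-(562,-191.6);print("pad",x[0],x[1][4],np.hypot(*p).round(1),np.degrees(np.arctan2(p[1],p[0])).round(1))
rad(c,o)
for k in("w7",): v=pickle.load(open(k+".pkl","rb"));rad(v[1],v[0])
print("red",blobs(s,(0,120,80),(6,255,255),2,(260,100,330,160)),blobs(s,(172,120,80),(180,255,255),2,(260,100,330,160)))
```

```text
{'joint_pos': array([-23.9,   8.9, 109. ,   0. ,  62.1, -21.8]), 'tcp_pos': array([ 562.8, -191.2,   70.3]), 'orientation': array([180. ,  -0. ,  87.8]), 'ft_force': array([-2. ,  0.9,  5. ]), 'torque': array([ 0.1,  0.7, -0.2]), 'width': np.float64(58.3)}
pad [244.2, 247.3] 100 14.3 112.3
pad [287.2, 273.1] 195 14.7 -6.7
pad [281.3, 243.6] 134 19.0 111.1
pad [216.2, 263.9] 165 19.9 -134.5
red [] []
```

Emit:
{"api": "move_arm", "payload": {"deltas": [[0,0,0,0,0,0.08,1],[0,0,0,0,0,0.16,1],[0,0,0,0,0,0.24,1],[0,0,0,0,0,0.32,1],[0,0,0,0,0,0.4,1],[0,0,0,0,0,0.48,1],[0,0,0,0,0,0.56,1],[0,0,0,0,0,0.61,1],[0,0,0,0,0,0.61,1]], "squeeze": 90}}

```text
t: 14.75
tcp_pos: [563.2, -191.4, 70.5]
orientation: [180.0, -0.1, 35.5]
ft_force: [-0.5, 0.8, 4.9]
width: 57.7
finger_force: 94.8
```

Run:
```python
from plant import *
o=get_obs();print(o["torque"],o["ft_force"],o["orientation"],o["joint_torque"][5])
```

```text
[ 0.3638975   0.36399513 -0.13102703] [-0.50486721  0.77629718  4.93142371] [ 1.79954689e+02 -7.70609125e-02  3.54584299e+01] 0.08685979060828686
```

Emit:
{"api": "move_arm", "payload": {"deltas": [[0,0,0,0,0,0.03,1],[0,0,0,0,0,0.06,1],[0,0,0,0,0,0.08,1]], "squeeze": 90}}

```text
t: 15.05
tcp_pos: [561.3, -192.5, 70.6]
orientation: [180.0, 0.3, 29.0]
ft_force: [-8.2, -2.7, 10.2]
width: 57.5
finger_force: 93.5
```

Run:
```python
from h import *
from plant import *
o=get_obs();print({k:np.round(v,2) for k,v in o.items()})
c=read_camera("wrist")
for x in blobs(c,(18,90,60),(35,255,255),4,(150,60,360,320)):
        p=plane(c,x[0],102,o)[:2]-(562,-191.6);print("pad",x[0],x[1][4],np.hypot(*p).round(1),np.degrees(np.arctan2(p[1],p[0])).round(1))
```

```text
{'t': np.float64(15.05), 'joint_pos': array([-23.99,   8.85, 109.02,  -0.31,  62.27,  37.2 ]), 'qvel': array([-0.03, -0.03,  0.1 , -0.21,  0.06, 14.68]), 'joint_torque': array([  1.34, -34.92, -31.32,   2.19,  -2.04,   1.68]), 'tcp_pos': array([ 561.25, -192.53,   70.57]), 'orientation': array([179.95,   0.31,  28.95]), 'ft_force': array([-8.2 , -2.7 , 10.22]), 'torque': array([-0.2 ,  1.64,  2.26]), 'finger_force': np.float64(93.49), 'width': np.float64(57.55)}
pad [271.7, 251.7] 46 11.0 -12.2
pad [231.5, 260.6] 63 12.3 102.5
```

Emit:
{"api": "move_arm", "payload": {"deltas": [[0,0,0,0,0,0,0],[0,0,0,0,0,0,-0.5],[0,0,0,0,0,0,-1],[0,0,0,0,0,0,-1],[0,0,0,0,0,0,-1],[0,0,-0.1,0,0,0,-1],[0,0,-0.25,0,0,0,-1],[0,0,-0.42,0,0,0,-1],[0,0,-0.55,0,0,0,-1],[0,0,-0.55,0,0,0,-1]]}}

```text
t: 16.1
tcp_pos: [565.8, -192.6, 214.5]
orientation: [179.5, -0.4, 28.6]
ft_force: [0.2, 0.3, 0.7]
width: 85.5
finger_force: 0.0
```

Run:
```python
from h import *
from plant import *
o=get_obs();print(o["tcp_pos"],o["orientation"],o["width"])
c=read_camera("wrist");s=read_camera("side");t=read_camera("top");pickle.dump((o,c,s,t),open("w9.pkl","wb"))
b=[x for x in blobs(c,(3,150,90),(16,255,255),300)];q=blobs(s,(3,150,90),(16,255,255),50,(240,60,350,160));print(b,q)
print(tri(ray(c,b[0][0],o),ray(s,q[0][0])))
for lo,hi in(((0,110,60),(4,255,255)),((170,110,60),(180,255,255))): print("red",blobs(c,lo,hi,2,(180,80,340,300)),blobs(s,lo,hi,2,(260,100,330,160)),blobs(t,lo,hi,2,(320,160,380,220)))
print("green",blobs(c,(50,80,40),(90,255,255),3,(150,80,360,300)))
cv2.imwrite("pics/v9.png",np.hstack([cv2.resize(c["color"][105:285,136:376],(400,300)),cv2.resize(s["color"][85:160,250:350],(400,300))])[:,:,::-1])
```

```text
[ 565.80564559 -192.60034874  214.47088783] [179.46109975  -0.42711956  28.55565007] 85.49185258295057
[([252.3, 198.4], [239, 184, 28, 30, 674])] [([294.2, 115.4], [290, 111, 9, 10, 73])]
(array([ 564.20591163, -189.82344043,  131.77630604]), [np.float64(2.532825163503044), np.float64(2.532825163503004)])
red [] [] []
red [] [] []
green []
```

Emit:
{"api": "move_arm", "payload": {"deltas": [[-0.2,0,-0.05,0,0,0,-1],[-0.4,0,-0.1,0,0,0,-1],[-0.44,0,-0.1,0,0,0,-1],[-0.44,0,-0.1,0,0,0,-1],[-0.44,0,-0.1,0,0,0,-1]]}}

```text
t: 16.75
tcp_pos: [465.8, -243.3, 230.8]
orientation: [-179.9, 0.0, 28.5]
ft_force: [0.6, 0.1, 0.3]
width: 85.5
finger_force: 0.0
```

Run:
```python
from h import *
from plant import *
o=get_obs();print(o["tcp_pos"])
c=read_camera("wrist");s=read_camera("side");pickle.dump((o,c,s),open("w10.pkl","wb"))
u,v=proj(c,(562,-191.6,94),o)[0].astype(int);print(u,v)
r=(u-60,max(0,v-60),u+60,v+60)
for lo,hi in(((0,90,50),(5,255,255)),((168,90,50),(180,255,255))): 
  for x in blobs(c,lo,hi,2,r): p=plane(c,x[0],94,o)[:2]-(562,-191.6);print("red",x,np.hypot(*p),np.degrees(np.arctan2(p[1],p[0])))
for x in blobs(c,(50,80,40),(90,255,255),3,r): p=plane(c,x[0],50,o)[:2]-(562,-191.6);print("green",x,np.hypot(*p),np.degrees(np.arctan2(p[1],p[0])))
for x in blobs(c,(18,90,60),(35,255,255),3,r): p=plane(c,x[0],102,o)[:2]-(562,-191.6);print("pad",x,np.hypot(*p),np.degrees(np.arctan2(p[1],p[0])))
y0=max(0,v-60)
cv2.imwrite("pics/v10.png",np.hstack([cv2.resize(c["color"][y0:y0+120,u-60:u+60],(440,440),interpolation=cv2.INTER_CUBIC),cv2.resize(s["color"][85:165,260:325],(357,440))])[:,:,::-1])
```

```text
[ 465.8209155  -243.28860301  230.76034167]
257 70
red ([261.7, 101.0], [259, 98, 7, 7, 34]) 28.798831358139534 -142.6405833832109
red ([260.0, 98.0], [259, 98, 3, 1, 3]) 25.72929263796778 -145.4107475772338
green ([262.3, 109.5], [260, 106, 6, 8, 42]) 37.36642157377802 -142.28361340885039
pad ([261.5, 82.1], [257, 80, 10, 5, 23]) 11.99938572945249 -131.93585888030495
```

View pics/v10.png

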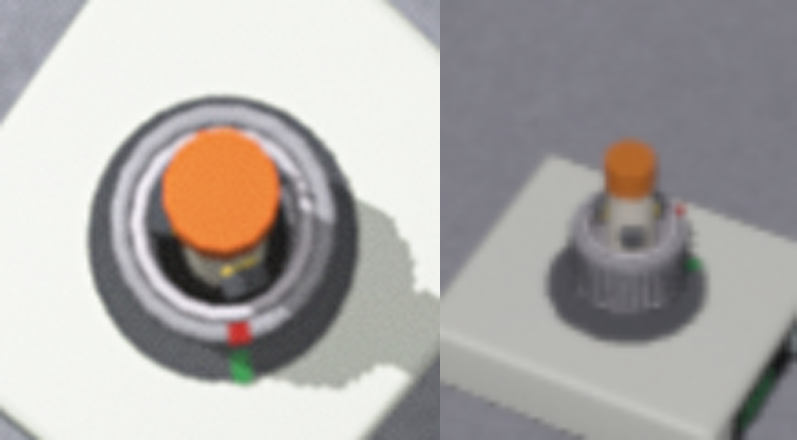

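The red line (-142.6°) meets the green mark (-142.3°) at left-crop (239,332)/(242,366). The pads are on the vial (12 mm radius), the vial is upright with its cap at seat height, and the gripper is clear. Handing in.

```bash
python3 -c "
from plant import *
print(job_done())"
```

```text
the job is handed in; nothing more can be done
None
```

The orange-capped vial is clamped upright on the chuck's seat, let go while the jaws were still open, then the sleeve turned to its end stop (red line on the green mark); the job was handed in at about 17 s, and I did not re-image the other vials or the jar at the end.

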